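# Unpile the stripped pump parts

## Robot

A 6-joint arm with a two-finger parallel gripper is mounted at the origin on the work surface. World frame = base frame: x ahead of the robot, y to its left, z up, the work surface at z = 0. Lengths are in m, angles in rad, forces in N, time in s.
With the tool pointing down it reaches from about 0.35 to 0.775 m from the base axis. Payload 5.5 kg.
Tool frame: the origin (TCP) lies at the very end of the fingers, on their centre line; the grasp point (between the pads) lies 19 mm behind it; z points along the fingers, y is the line along which they close (so a half turn about z gives the same grasp; the last joint's range is limited). The gripper opens to 85 mm and grips with 20 to 120 N. Pads are 22 mm wide; open, the fingers measure 114 mm over their backs; the gripper's body (76 mm by 85 mm) begins 54 mm behind the grasp point. The pads swing forward as they close: fully open they stand 13 mm farther back than shut.
Start: joints at [-1.454, 0.313, 0.046, 1.304, 0, 1.431], TCP at [0.146, -0.556, 0.231] pointing down, gripper open.
Joint ranges: [-2.76, 2.76], [-0.86, 1.69], [-1.03, 1.26], [-2.2, 2.34], [-1.47, 1.5], [-3.14, 3.14]. Speed limits (rad/s): [2.57, 2.57, 3.14, 3.14, 3.14, 3.14].

## Interface

Orientations are given as a unit quaternion [w, x, y, z].
In Python, from workcell import env gives the robot as it stands. The module is installed in compiled form; this text tells all that it offers.
- The arm moves only by the tool jog_arm, never from a script. Its arguments are lists of equal length, an entry for each row: "gripper": the opening, from 0 (shut) to 1 (fully open); "offset": the shift along the world's x, y, z in cm, a list of three; "twist": the turn about the world's z in degrees. In form: {"gripper": [gripper, ...], "offset": [[dx, dy, dz], ...], "twist": [twist, ...]}. A call has exactly 8 rows; each row is the pose to reach, as a shift and turn from the pose commanded when the call began; what a row does not reach only later rows make up. A row lasts 1/8 s, in which the tool goes at most 62.5 mm and 10.7 degrees, less where a joint would pass 70% of its speed; a pose out of reach is approached as far as the arm can. A call with a gripper value outside its range is refused whole. The fingers move at their own pace and stop on an object; "squeeze" is the grip in N (left out, the last holds). Time passes only in rows, so rows that repeat a pose let the fingers close, or fill a call up. It gives the time, the measured TCP pose, the force, the opening and the grip force at its end, in the units of the state.
- env.get_state(): the state, without advancing time (a new reading comes with each control period).
- env.read_camera(name): name is "side" or "top" or "wrist"; returns a dict with "image" (400x640x3 uint8, red, green, blue), "z_map" (400x640 float32, m along the optical axis (not along the pixel's ray), 0 where there is no reading), "fovy" (degrees; the focal length in pixels is half the picture's height over the tangent of half this angle, whatever the lens; pixels are square), "cx", "cy" (the principal point, pixels), "cam_to_world" (4x4, takes a point from camera to world coordinates). Camera axes: x right, y up, looking along -z (the intrinsics and any distortion apply to the point x, -y, -z); pixel columns grow to the right and rows downward; lengths in m; the calibration is good to about 2 mm. A picture is of the moment at which its call begins.
- env.hand_in(): hands the job in; it is judged then, once.
The state is a dict: "clock": time; "joint_pos": joint angles; "qvel": joint speeds; "tau": joint torques, N m; "tcp_pos": TCP position; "orientation": TCP orientation; "wrist_force": force on the tool from outside, world axes, zero at the start; "ft_torque": the same for the moment, N m; "finger_gap": finger opening in m; "grip_force": force on a finger pad.
Only numpy, scipy, OpenCV 4.12 (cv2) and the standard library are available. Lean on these libraries where they do the work, as an engineer would, in place of code of your own. Each camera call takes 0.05 s, during which the arm holds its last target. There are 200 camera calls.

## Task

The parts of a stripped floor pump have been left piled on the blue tin. Take the pile apart: put the red collar down over the red peg stand, the green ring down over the green peg stand, and the brass cover, boss up, flat in the round seat of the yellow pump base with its rim tucked under the steel clip (tip it in edge first, then level it); set the emptied tin, lid up, in the middle of the dark rubber mat, lined up lengthways with it. Leave the glass tumbler where it stands.

Things in the scene. Friction and masses are not known exactly. Their poses are not given: they have to be found in the camera images.
- collar_c (a point): Red plastic collar, top of the pile: a tube of 38 mm outside and 28 mm inside diameter, 14 mm high, 25 g. Point at its centre, half-way up; z is its axis. It sits loosely round the brass cover's boss, on the green ring.
- ring_c (a point): Green plastic ring, below the collar: 50 mm outside and 28 mm inside diameter, 14 mm high, 30 g. Point at its centre, half-way up; z is its axis. It sits loosely round the brass boss, on the brass disc.
- cover_c (a point): Brass cover, below the ring: a disc of 64 mm diameter, 5 mm thick, with a round boss in the middle of its top, 20 mm in diameter and 28 mm tall (33 mm overall), 120 g. Point on its axis half-way up, 16.5 mm above its underside; z is its axis, towards the boss. It lies on the tin's lid.
- tin_c (a point): Blue closed tin at the bottom of the pile: 130 mm (x) by 66 mm (y) by 40 mm high, about 350 g; its hinged lid stays shut. Point at its centre, 20 mm up; z is up through the lid. It stands on the shelf or, at the end, on the mat; either end may lie either way round.
- peg_red_foot (a point): Stand for the red collar, fixed: a red round base, 80 mm in diameter and 10 mm thick, with an upright wooden peg in the middle, 14 mm in diameter, rounded red tip, 50 mm tall above the base. Point on the peg's axis at the top face of the base; z is up.
- peg_green_foot (a point): Stand for the green ring, fixed: the same in green (base 80 mm in diameter and 10 mm thick, peg 14 mm in diameter and 50 mm tall above it, green tip). Point on the peg's axis at the top face of the base; z is up.
- seat (a point): Yellow pump base, fixed: a block 100 by 100 mm, 20 mm high, with foot treads 10 mm high beyond both y faces (164 mm over all along y). In its top is a round seat (counterbore), 72 mm in diameter, 6 mm deep, with a grey floor. Point at the centre of the seat's floor; z up, x away from the clip.
- clip (a point): Fixed steel clip on the pump base, on the seat's -x side (nearer the robot), 18 mm wide, reaching 12 mm in over the seat. Point at the lower edge of its inner end: 24 mm from the seat's centre, 10 mm above its floor; top 3 mm higher. The disc cannot pass it level: its -x edge goes in low under the clip, tilted about 10 degrees about y, then the rest is levelled down.
- mat_top (a point): Dark rubber mat for the tin, fixed: 170 mm (x) by 110 mm (y), 5 mm thick. Point at the middle of its top face; z is up.
- tumbler_c (a point): Glass tumbler of spare valve cores, loose, 66 mm in diameter at the rim and 72 mm tall: to be left standing where it is. Point on its axis, 36 mm up.
There are look-alikes about, which are no part of the job. Of the things that look like the part that bears tin_c, take the one that is farthest to the robot's right at the start.

How it is judged:
At the end, for the whole second after the job is handed in: Collar on the red peg, ring on the green (axes within 10 mm, within 4 mm of the base, flat); cover boss up in the seat (within 7 mm of centre, 3 mm of the floor, 0.06 rad of level); tin upright on the mat (within 15 mm of the middle, 0.15 rad, either way round); all at rest (horizontal distance between collar_c and peg_red_foot below 0.01 m and z of collar_c in the frame of peg_red_foot below 0.011 m and angle between the z axis of collar_c and the z axis of peg_red_foot, either way round below 0.1 rad and horizontal distance between ring_c and peg_green_foot below 0.01 m and z of ring_c in the frame of peg_green_foot below 0.011 m and angle between the z axis of ring_c and the z axis of peg_green_foot, either way round below 0.1 rad and horizontal distance between cover_c and seat below 0.007 m and z of cover_c in the frame of seat below 0.0195 m and angle between each of cover_c, tin_c's own z axis and vertical below 0.06 rad and horizontal distance between tin_c and mat_top below 0.015 m and z of tin_c in the frame of mat_top below 0.024 m and angle between the x axis of tin_c and the x axis of mat_top, either way round below 0.15 rad and linear speed of each of collar, ring, cover, tin below 0.02 m/s); the robot touches nothing.
It fails at once if the glass tumbler was shifted more than 30 mm or tipped (distance of tumbler_c from where it was at the start of the episode above 0.03 m or angle between tumbler_c's own z axis and vertical above 0.4 rad).
It also fails if it takes over 125 s, if anything falls off the work surface, if the arm or the gripper's body presses on something with over 40 N, if the wrist force passes 120 N, or if a joint passes its speed limit or range.

## Working session

There is one attempt and no reset: what is moved stays moved. The work goes in short steps, Python scripts to look and compute and a tool call to move; the robot and the scene stay as the last step left them, time stands still between calls to the robot, and variables do not carry over. Pictures are saved under pics/ and viewed, at most 14 in all, crops included, and the job is handed in when it is done.

Besides the shell and the picture viewer there is one more tool, called as name([rows], argument=value, ...), one row to a line, values as JSON. jog_arm: Moves the arm, as the interface text tells. Its arguments: {"type":"object","properties":{"gripper":{"type":"array"},"offset":{"type":"array"},"twist":{"type":"array"},"squeeze":{"type":"number"}},"required":["gripper","offset","twist"]}

```bash
mkdir -p pics; cat > h.py <<'E'
import numpy as np, cv2
from workcell import env
def shot(n,save=None):
    c=env.read_camera(n)
    if save: cv2.imwrite('pics/'+save,c['image'][:,:,::-1])
    return c
def world(c):
    """per-pixel world points from z_map"""
    f=200/np.tan(np.radians(c['fovy'])/2)
    v,u=np.mgrid[0:400,0:640]
    z=c['z_map']
    P=np.stack([(u-c['cx'])/f*z,-(v-c['cy'])/f*z,-z],-1)
    M=c['cam_to_world']
    return P@M[:3,:3].T+M[:3,3]
def ray(c,u,v,h):
    f=200/np.tan(np.radians(c['fovy'])/2)
    d=c['cam_to_world'][:3,:3]@np.array([(u-c['cx'])/f,-(v-c['cy'])/f,-1.])
    o=c['cam_to_world'][:3,3]
    return o+d*(h-o[2])/d[2]
E
python3 - <<'E'
from h import *
import pickle
D={}
for n in('top','side','wrist'):
    c=shot(n,n+'0.png'); D[n]=c
    print(n,[k for k in c],c['fovy'],c['cx'],c['cy'],c['cam_to_world'].round(3).tolist(),(c['z_map']>0).mean())
pickle.dump(D,open('d0.pkl','wb'))
print(env.get_state())
E
```

```text
top ['image', 'z_map', 'fovy', 'cx', 'cy', 'cam_to_world'] 51.31771436213381 316.4817700626141 198.133595261573 [[-0.027, 0.992, -0.125, 0.512], [-1.0, -0.025, 0.015, 0.019], [0.012, 0.125, 0.992, 1.079], [0.0, 0.0, 0.0, 1.0]] 0.995953125
side ['image', 'z_map', 'fovy', 'cx', 'cy', 'cam_to_world'] 43.347589589051935 321.85786517415875 189.38810982673016 [[0.886, 0.244, -0.394, 0.216], [-0.463, 0.461, -0.757, -0.803], [-0.003, 0.854, 0.521, 0.628], [0.0, 0.0, 0.0, 1.0]] 0.9959296875
wrist ['image', 'z_map', 'fovy', 'cx', 'cy', 'cam_to_world'] 67.11229806417253 319.32511862320916 201.53823202113185 [[0.255, 0.932, 0.258, 0.212], [-0.967, 0.246, 0.065, -0.539], [-0.003, -0.266, 0.964, 0.373], [0.0, 0.0, 0.0, 1.0]] 0.9960390625
{'clock': 0.15, 'joint_pos': array([-1.45363537e+00,  3.13896470e-01,  4.52128444e-02,  1.30358526e+00,
        6.20118746e-05,  1.43123909e+00]), 'qvel': array([-0.00093834, -0.00230129,  0.00347417, -0.00027274,  0.00014306,
        0.00050021]), 'tau': array([ 2.13756473e-03, -4.81063628e+01,  2.98816448e+01,  1.39130180e-02,
       -1.68795555e-04, -4.68953431e-06]), 'tcp_pos': array([ 0.14598389, -0.55575975,  0.23056361]), 'orientation': array([-7.35884796e-04,  9.91773009e-01,  1.28006854e-01,  3.92487602e-05]), 'wrist_force': array([-0.1412518 ,  0.13109578,  0.49884529]), 'ft_torque': array([-0.02255641,  0.01287078, -0.0185955 ]), 'grip_force': 0.0, 'finger_gap': 0.08498979269014123}
```

View pics/top0.png

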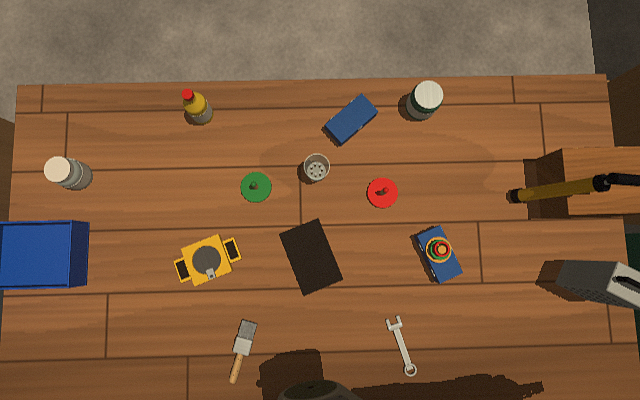

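View pics/side0.png

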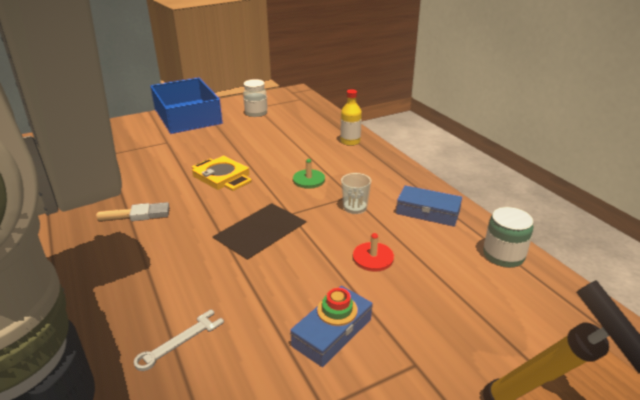

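The top view shows the red collar, green ring and brass cover stacked on a blue tin at (437,252). The red stand is at (382,193), the green stand at (256,187), the pump base at (207,262), the mat at (311,257) and the tumbler at (316,168).

Tin candidates are (437,252) and (350,120); the open blue bin at (40,255) is not a tin. The one at (437,252) is farthest right (-y) and carries the pile, so it fits. I'll confirm it in a crop and measure.

```bash
python3 - <<'E'
from h import *
import pickle
D=pickle.load(open('d0.pkl','rb'))
c=D['top'];im=c['image'];W=world(c)
hsv=cv2.cvtColor(im,cv2.COLOR_RGB2HSV)
print('table z',[W[v,u].round(4).tolist() for u,v in((120,320),(320,330),(480,330),(560,110),(120,120),(330,210),(440,150))])
def comp(lo,hi,box,name,zr):
    x0,y0,x1,y1=box
    m=np.zeros((400,640),np.uint8); m[y0:y1,x0:x1]=cv2.inRange(hsv,lo,hi)[y0:y1,x0:x1]
    m&=((W[...,2]>zr[0])&(W[...,2]<zr[1])).astype(np.uint8)*255
    P=W[m>0]
    if len(P)<5: print(name,len(P));return
    (cx,cy),(w,h),a=cv2.minAreaRect((P[:,:2]*1000).astype(np.float32))
    (ex,ey),r=cv2.minEnclosingCircle((P[:,:2]*1000).astype(np.float32))
    print(name,len(P),'rect',round(cx,1),round(cy,1),round(w,1),round(h,1),round(a,1),'circ',round(ex,1),round(ey,1),round(r,1),'zmed',P[:,2].round(4).mean(),np.percentile(P[:,2],[5,50,95]).round(4))
comp((0,150,120),(8,255,255),(360,170,405,215),'redbase',(.0,.02))
comp((0,0,0),(180,255,255),(360,170,405,215),'redpeg',(.035,.08))
comp((45,80,50),(85,255,255),(235,165,280,210),'greenbase',(.0,.02))
comp((0,0,0),(180,255,255),(235,165,280,210),'greenpeg',(.035,.08))
comp((100,80,40),(130,255,255),(400,215,475,290),'tin',(.033,.047))
comp((0,0,0),(180,255,255),(410,225,465,270),'stack>60',(.055,.09))
comp((0,100,100),(10,255,255),(410,225,465,270),'collar',(.065,.09))
comp((45,80,50),(85,255,255),(410,225,465,270),'ring',(.05,.07))
comp((15,130,130),(35,255,255),(185,225,232,290),'block top',(.016,.026))
comp((0,0,30),(180,60,255),(185,240,230,280),'seatfloor',(.008,.0185))
comp((0,0,30),(180,60,255),(185,240,230,285),'clip',(.0215,.035))
comp((0,0,0),(180,140,70),(275,215,348,300),'mat',(-.01,.02))
comp((0,0,0),(180,255,255),(295,148,335,190),'tumbler',(.05,.09))
a=im[205:295,395:485];b=im[75:165,305:395];s=im[285:365,285:375] 
k=lambda x:cv2.resize(x,(390,390),interpolation=cv2.INTER_CUBIC)
cv2.imwrite('pics/crop0.png',np.hstack([k(a),k(b)])[:,:,::-1])
E
```

```text
table z [[0.3528, 0.5032, 0.0007], [0.3145, 0.0031, 0.0024], [0.3019, -0.4019, -0.0033], [0.8718, -0.6617, -0.0005], [0.8704, 0.5198, 0.0009], [0.6159, -0.0313, 0.002], [0.7686, -0.3284, 0.0016]]
redbase 667 rect 658.6 -168.1 78.4 80.1 82.4 circ 658.9 -169.4 41.1 zmed 0.009674062968515742 [0.0061 0.0096 0.013 ]
redpeg 32 rect 656.7 -167.6 12.3 13.1 31.9 circ 657.1 -167.9 7.1 zmed 0.05445625 [0.0428 0.0564 0.0602]
greenbase 669 rect 681.7 160.5 77.0 75.7 0.0 circ 682.0 161.2 40.6 zmed 0.010177877428998503 [0.0067 0.0103 0.0136]
greenpeg 31 rect 679.4 159.8 11.5 12.4 84.9 circ 679.4 160.2 6.6 zmed 0.053977419354838706 [0.0408 0.0564 0.061 ]
tin 786 rect 496.7 -298.3 128.3 67.3 23.2 circ 495.8 -298.3 70.8 zmed 0.039439058524173023 [0.0361 0.0394 0.0425]
stack>60 305 rect 507.0 -292.7 48.8 46.1 88.2 circ 506.8 -292.9 24.9 zmed 0.0657255737704918 [0.0562 0.0683 0.0741]
collar 78 rect 508.1 -293.9 36.1 33.6 87.9 circ 509.2 -294.4 18.7 zmed 0.07238846153846153 [0.0697 0.0724 0.0751]
ring 88 rect 505.7 -289.9 47.1 41.0 28.4 circ 507.0 -293.4 24.3 zmed 0.058405681818181815 [0.055  0.0585 0.0616]
block top 887 rect 496.6 284.8 99.9 100.9 20.5 circ 497.7 284.1 69.1 zmed 0.02035253664036077 [0.0173 0.0203 0.0236]
seatfloor 448 rect 499.5 286.0 64.6 115.0 10.3 circ 495.0 286.5 62.7 zmed 0.014508035714285715 [0.0115 0.0145 0.0177]
clip 65 rect 463.3 272.2 23.4 17.7 22.4 circ 463.0 271.9 13.8 zmed 0.02768 [0.0241 0.0278 0.0309]
mat 2703 rect 498.6 23.0 169.1 109.2 20.6 circ 499.0 22.1 99.0 zmed 0.0049518312985571585 [0.0016 0.005  0.0082]
tumbler 180 rect 717.8 1.9 61.7 63.1 88.5 circ 718.7 2.6 32.9 zmed 0.06611666666666667 [0.0519 0.0694 0.0737]
```

View pics/crop0.png

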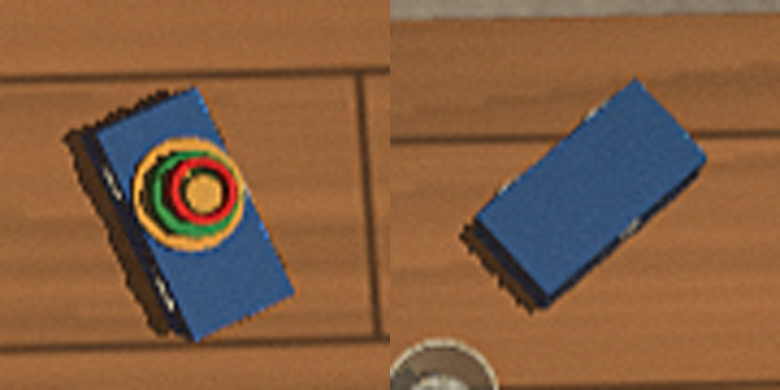

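The enlarged crop confirms it. The left tin (437,252) carries the red, green and brass pile and lies farthest right; the right one (350,120) is bare. I'll go over the pile now.

jog_arm([
  [5,3.5,0],
  [10,7,0],
  [15,10.5,0],
  [20,14,0],
  [25,18,-1],
  [30,22,-3],
  [36.2,26.2,-6],
  [36.2,26.2,-8],
], gripper=[0.6,0.6,0.6,0.6,0.6,0.6,0.6,0.6], twist=[2,4,6,8.5,8.5,8.5,8.5,8.5], squeeze=25)

```text
clock: 1.15
tcp_pos: [0.5106, -0.2921, 0.1508]
orientation: [0.0, 0.979, 0.203, 0.001]
wrist_force: [0.4, -0.1, -0.2]
finger_gap: 0.0514
grip_force: 0.0
```

```bash
cat >> h.py <<'E'
def comp(c,W,lo,hi,zr,name,xy=None,R=.1):
    hsv=cv2.cvtColor(c['image'],cv2.COLOR_RGB2HSV)
    m=(cv2.inRange(hsv,lo,hi)>0)&(W[...,2]>zr[0])&(W[...,2]<zr[1])&(c['z_map']>0)
    if xy is not None: m&=np.hypot(W[...,0]-xy[0],W[...,1]-xy[1])<R
    P=W[m]
    if len(P)<5: print(name,len(P));return
    p=(P[:,:2]*1000).astype(np.float32)
    (ex,ey),r=cv2.minEnclosingCircle(p);q=cv2.minAreaRect(p)
    print(name,len(P),'circ',round(ex,1),round(ey,1),round(r,1),'rect',np.round(q[0],1),np.round(q[1],1),round(q[2],1),'z',np.percentile(P[:,2],[5,50,95]).round(4))
RED=((0,150,90),(8,255,255));GREEN=((45,80,40),(85,255,255));BRASS=((12,80,60),(30,255,255));ANY=((0,0,0),(180,255,255))
E
python3 - <<'E'
from h import *
c=shot('wrist','w1.png');W=world(c)
p=(.508,-.293)
comp(c,W,*RED,(.065,.085),'collar',p,.03)
comp(c,W,*GREEN,(.05,.07),'ring',p,.04)
comp(c,W,*BRASS,(.065,.085),'boss',p,.03)
comp(c,W,*BRASS,(.04,.052),'disc',p,.045)
s=env.get_state();print(s['tcp_pos'],s['finger_gap'],s['clock'])
E
```

```text
collar 857 circ 510.3 -293.0 18.5 rect [ 510.5 -293.1] [35.7 36.2] 61.5 z [0.0675 0.0728 0.074 ]
ring 738 circ 508.4 -292.8 24.3 rect [ 508.5 -292.5] [47.2 47.5] 25.2 z [0.0529 0.0588 0.0601]
boss 631 circ 509.0 -294.1 18.6 rect [ 507.  -295.9] [31.9 32.2] 89.4 z [0.0685 0.073  0.074 ]
disc 1379 circ 507.8 -293.6 32.0 rect [ 508.1 -293.4] [62.8 62.7] 86.1 z [0.0438 0.0452 0.0464]
[ 0.5098309  -0.28974259  0.14615357] 0.05147797024758069 1.2
```

View pics/w1.png

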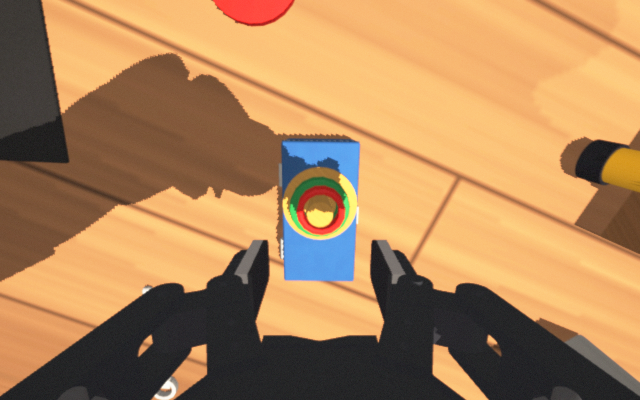

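Wrist view: the pile is centred between the fingers (collar ~(320,210)) with the fingers across the tin's short side. Now I descend and grip the collar.

jog_arm([
  [0.2,0.1,-3],
  [0.2,0.1,-6],
  [0.2,0.1,-7.8],
  [0.2,0.1,-8.8],
  [0.2,0.1,-8.8],
  [0.2,0.1,-8.8],
  [0.2,0.1,-8.8],
  [0.2,0.1,-8.8],
], gripper=[0.6,0.6,0.6,0.6,0.6,0.0,0.0,0.0], twist=[0,0,0,0,0,0,0,0], squeeze=30)

```text
clock: 2.2
tcp_pos: [0.5106, -0.2938, 0.0644]
orientation: [0.001, 0.98, 0.201, 0.001]
wrist_force: [-0.1, -0.3, 4.2]
finger_gap: 0.0358
grip_force: 30.3
```

jog_arm([
  [0,0,3],
  [0,0,6],
  [3,2.5,7],
  [6.5,5.5,7],
  [10,8.5,7],
  [13,11,7],
  [14.8,12.5,7],
  [14.8,12.5,7],
], gripper=[0,0,0,0,0,0,0,0], twist=[0,0,0,0,0,0,0,0])

```text
clock: 3.2
tcp_pos: [0.6589, -0.1667, 0.1329]
orientation: [-0.0, 0.979, 0.203, -0.0]
wrist_force: [-0.7, -0.5, 0.6]
finger_gap: 0.0355
grip_force: 30.1
```

```bash
python3 - <<'E'
from h import *
c=shot('wrist','w2.png');W=world(c)
p=(.657,-.168)
comp(c,W,*RED,(.09,.15),'collar',p,.05)
comp(c,W,*RED,(.0,.02),'base',p,.06)
comp(c,W,*ANY,(.04,.08),'peg',p,.04)
c=shot('top');W=world(c)
comp(c,W,*GREEN,(.05,.07),'ring',(.508,-.293),.04)
comp(c,W,*BRASS,(.04,.052),'disc',(.508,-.293),.045)
s=env.get_state();print(s['tcp_pos'],s['finger_gap'],s['clock'])
E
```

```text
collar 2997 circ 658.1 -166.8 19.2 rect [ 658.2 -167. ] [37.8 35.9] 22.2 z [0.1304 0.1407 0.1422]
base 4773 circ 656.8 -168.2 41.8 rect [ 660.2 -166. ] [75. 80.] 22.1 z [0.0089 0.0101 0.0112]
peg 320 circ 658.8 -167.5 7.0 rect [ 659.2 -167.3] [12.8 13.5] 22.4 z [0.0436 0.0572 0.0601]
ring 0
disc 0
[ 0.65756723 -0.16821283  0.13302743] 0.035385527892409625 3.3
```

View pics/w2.png

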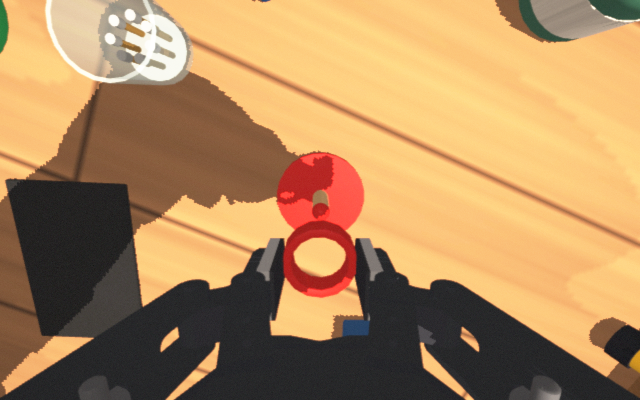

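The collar is held level, just above and in line with the red peg (320,200). Lowering it.

jog_arm([
  [0.05,0,-3],
  [0.05,0,-6],
  [0.05,0,-8.5],
  [0.05,0,-10.5],
  [0.05,0,-11.4],
  [0.05,0,-11.4],
  [0.05,0,-11.4],
  [0.05,0,-11.4],
], gripper=[0,0,0,0,0,0,0.62,0.62], twist=[0,0,0,0,0,0,0,0])

```text
clock: 4.3
tcp_pos: [0.6593, -0.1685, 0.0206]
orientation: [0.001, 0.98, 0.201, 0.001]
wrist_force: [-0.7, -0.1, -0.3]
finger_gap: 0.053
grip_force: 0.0
```

jog_arm([
  [0,0,4],
  [0,0,9],
  [-3,-2.5,12],
  [-7,-6,12],
  [-11,-9,12],
  [-14.9,-12.5,11],
  [-14.9,-12.5,9],
  [-14.9,-12.5,9],
], gripper=[0.62,0.75,0.75,0.75,0.75,0.75,0.75,0.75], twist=[0,0,0,0,0,0,0,0])

```text
clock: 5.3
tcp_pos: [0.5084, -0.2931, 0.1088]
orientation: [-0.001, 0.98, 0.201, -0.001]
wrist_force: [-0.0, 0.1, -0.1]
finger_gap: 0.064
grip_force: 0.0
```

```bash
python3 - <<'E'
from h import *
c=shot('wrist','w3.png');W=world(c)
p=(.508,-.293)
comp(c,W,*GREEN,(.05,.07),'ring',p,.04)
comp(c,W,*BRASS,(.04,.052),'disc',p,.045)
comp(c,W,*BRASS,(.065,.085),'boss',p,.03)
c=shot('top');W=world(c)
comp(c,W,*RED,(.015,.035),'collar',(.658,-.168),.04)
comp(c,W,*ANY,(.05,.09),'tumbler',(.718,.002),.05)
s=env.get_state();print(s['tcp_pos'],s['finger_gap'],s['clock'])
E
```

```text
ring 2642 circ 508.1 -293.2 24.6 rect [ 507.9 -292.7] [48.7 47.7] 25.3 z [0.0562 0.059  0.0601]
disc 2021 circ 507.2 -293.1 32.5 rect [ 507.7 -293.5] [63.  63.7] 87.9 z [0.044  0.0451 0.0464]
boss 838 circ 507.8 -293.9 10.4 rect [ 507.7 -293.8] [20.4 19.4] 26.2 z [0.0682 0.073  0.0741]
collar 87 circ 659.2 -167.8 27.8 rect [ 658.6 -168.1] [36.2 43.8] 82.8 z [0.0175 0.0231 0.0265]
tumbler 183 circ 718.2 2.5 32.7 rect [717.5   1.9] [61.8 62.9] 88.9 z [0.051  0.0693 0.0741]
[ 0.51002052 -0.29311501  0.11011209] 0.06416932421664749 5.4
```

jog_arm([
  [0,0,-3],
  [0,0,-5],
  [0,0,-5.9],
  [0,0,-5.9],
  [0,0,-5.9],
  [0,0,-5.9],
  [0,0,-5.9],
  [0,0,-5.9],
], gripper=[0.75,0.75,0.75,0.75,0,0,0,0], twist=[0,0,0,0,0,0,0,0])

```text
clock: 6.4
tcp_pos: [0.5104, -0.2935, 0.0519]
orientation: [0.001, 0.98, 0.201, 0.001]
wrist_force: [-1.1, 1.0, 6.8]
finger_gap: 0.0478
grip_force: 30.5
```

jog_arm([
  [0,0,3],
  [0,0,7],
  [1,4,9],
  [2,9,9],
  [3.5,14,9],
  [5,19,9],
  [7,24,9],
  [9,29,9],
], gripper=[0,0,0,0,0,0,0,0], twist=[0,0,0,0,0,0,0,0])

```text
clock: 7.4
tcp_pos: [0.6004, -0.0017, 0.141]
orientation: [0.0, 0.98, 0.201, 0.001]
wrist_force: [0.6, -0.5, -0.0]
finger_gap: 0.048
grip_force: 31.0
```

jog_arm([
  [2,4,0],
  [4,8,0],
  [6,12,0],
  [8.2,16.3,0],
  [8.2,16.3,-1],
  [8.2,16.3,-1],
  [8.2,16.3,-1],
  [8.2,16.3,-1],
], gripper=[0,0,0,0,0,0,0,0], twist=[0,0,0,0,0,0,0,0])

```text
clock: 8.4
tcp_pos: [0.6816, 0.1586, 0.131]
orientation: [0.0, 0.98, 0.2, 0.0]
wrist_force: [-0.3, 1.1, -1.1]
finger_gap: 0.048
grip_force: 31.0
```

```bash
python3 - <<'E'
from h import *
c=shot('wrist','w4.png');W=world(c)
p=(.68,.16)
comp(c,W,*GREEN,(.09,.16),'ring',p,.05)
comp(c,W,*GREEN,(.0,.02),'base',p,.06)
comp(c,W,*ANY,(.04,.08),'peg',p,.04)
s=env.get_state();print(s['tcp_pos'],s['finger_gap'],s['clock'])
E
```

```text
ring 5709 circ 679.4 157.8 25.1 rect [679.9 157.8] [49.2 48.2] 23.0 z [0.1297 0.1378 0.1389]
base 4342 circ 681.4 161.5 39.5 rect [687.4 164.6] [65.  78.6] 25.6 z [0.009  0.0101 0.0113]
peg 224 circ 681.6 161.5 6.9 rect [684.4 162.7] [ 7.3 13.8] 22.9 z [0.0428 0.0561 0.0596]
[0.68162971 0.15874772 0.13101934] 0.04809386883860324 8.45
```

jog_arm([
  [0.1,0.25,-3],
  [0.1,0.25,-6],
  [0.1,0.25,-8.5],
  [0.1,0.25,-10.5],
  [0.1,0.25,-11.2],
  [0.1,0.25,-11.2],
  [0.1,0.25,-11.2],
  [0.1,0.25,-11.2],
], gripper=[0,0,0,0,0,0,0.78,0.78], twist=[0,0,0,0,0,0,0,0])

```text
clock: 9.45
tcp_pos: [0.6833, 0.1624, 0.0194]
orientation: [0.0, 0.98, 0.201, 0.001]
wrist_force: [0.2, 0.5, -0.2]
finger_gap: 0.0663
grip_force: 0.0
```

jog_arm([
  [0,0,4],
  [0,0,9],
  [-2,-4,13],
  [-4,-9,13],
  [-6,-14,13],
  [-8,-19,13],
  [-10,-24,13],
  [-12,-29,13],
], gripper=[0.78,0.7,0.6,0.5,0.5,0.5,0.5,0.5], twist=[0,0,0,0,0,0,0,0])

```text
clock: 10.45
tcp_pos: [0.5621, -0.1293, 0.1492]
orientation: [0.001, 0.98, 0.201, 0.001]
wrist_force: [-0.1, 0.7, 0.7]
finger_gap: 0.0427
grip_force: 0.0
```

jog_arm([
  [-2,-5,0],
  [-4,-10,0],
  [-5.3,-14,0],
  [-5.3,-16.5,-1],
  [-5.3,-16.5,-3],
  [-5.3,-16.5,-3],
  [-5.3,-16.5,-3],
  [-5.3,-16.5,-3],
], gripper=[0.5,0.5,0.5,0.5,0.5,0.5,0.5,0.5], twist=[0,0,0,0,0,0,0,0])

```text
clock: 11.45
tcp_pos: [0.5103, -0.2924, 0.1192]
orientation: [0.001, 0.979, 0.202, 0.0]
wrist_force: [-0.1, 0.1, -0.0]
finger_gap: 0.0426
grip_force: 0.0
```

```bash
python3 - <<'E'
from h import *
c=shot('wrist','w5.png');W=world(c)
p=(.508,-.293)
comp(c,W,*BRASS,(.04,.052),'disc',p,.045)
comp(c,W,*BRASS,(.065,.085),'boss',p,.03)
c=shot('top');W=world(c)
comp(c,W,*GREEN,(.015,.035),'ring',(.681,.161),.04)
comp(c,W,*RED,(.015,.035),'collar',(.658,-.168),.04)
s=env.get_state();print(s['tcp_pos'],s['finger_gap'],s['clock'])
E
```

```text
disc 4432 circ 507.2 -293.0 32.5 rect [ 507.7 -293.7] [63.2 63.5] 86.2 z [0.0441 0.0452 0.0462]
boss 758 circ 507.8 -293.6 10.1 rect [ 507.9 -293.5] [19.7 19.4] 22.0 z [0.0683 0.0731 0.0741]
ring 205 circ 688.1 159.3 32.5 rect [681.6 163.7] [59.7 48.3] 69.9 z [0.02   0.024  0.0271]
collar 86 circ 661.4 -168.6 23.5 rect [ 657.8 -168.5] [40.2 36.1] 27.1 z [0.0171 0.0234 0.0262]
[ 0.51014487 -0.29249141  0.1190855 ] 0.042584733219204196 11.55
```

jog_arm([
  [-0.1,0,-3],
  [-0.1,0,-5],
  [-0.1,0,-6.4],
  [-0.1,0,-6.4],
  [-0.1,0,-6.4],
  [-0.1,0,-6.4],
  [-0.1,0,-6.4],
  [-0.1,0,-6.4],
], gripper=[0.5,0.5,0.5,0.5,0,0,0,0], twist=[0,0,0,0,0,0,0,0], squeeze=50)

```text
clock: 12.55
tcp_pos: [0.5093, -0.2932, 0.0555]
orientation: [0.001, 0.98, 0.201, 0.001]
wrist_force: [-0.1, -0.8, 5.9]
finger_gap: 0.018
grip_force: 49.5
```

jog_arm([
  [0,0,2],
  [0,0,5],
  [0,3,6],
  [0,8,6],
  [0,13,6],
  [0,18,6],
  [0,23,6],
  [0,28,6],
], gripper=[0,0,0,0,0,0,0,0], twist=[0,0,0,0,0,-1,-2,-2.5])

```text
clock: 13.55
tcp_pos: [0.5081, -0.0111, 0.1142]
orientation: [0.0, 0.984, 0.179, -0.0]
wrist_force: [1.4, -0.6, -2.0]
finger_gap: 0.0181
grip_force: 49.1
```

jog_arm([
  [0,5,0],
  [0,10,0],
  [0,15,0],
  [0,20,0],
  [0,25,0],
  [0,30.2,0],
  [0,30.2,0],
  [0,30.2,0],
], gripper=[0,0,0,0,0,0,0,0], twist=[0,0,0,0,0,0,0,0])

```text
clock: 14.55
tcp_pos: [0.5098, 0.2842, 0.1138]
orientation: [-0.002, 0.983, 0.184, -0.001]
wrist_force: [-0.2, 0.3, -1.5]
finger_gap: 0.018
grip_force: 49.2
```

```bash
python3 - <<'E'
from h import *
c=shot('wrist','w6.png');W=world(c)
p=(.497,.285)
comp(c,W,*BRASS,(.08,.115),'disc',p,.07)
comp(c,W,(15,130,60),(35,255,255),(.017,.024),'block',p,.08)
comp(c,W,(0,0,10),(180,70,255),(.012,.0165),'floor',p,.04)
comp(c,W,(0,0,30),(180,70,255),(.022,.03),'clip',p,.06)
s=env.get_state();print(s['tcp_pos'],s['finger_gap'],s['clock'],s['orientation'])
E
```

```text
disc 5213 circ 508.2 283.5 32.3 rect [510.1 284. ] [61.5 60.9] 64.2 z [0.1022 0.1034 0.105 ]
block 5096 circ 497.4 285.2 70.2 rect [496.8 285.2] [100.8 100.5] 20.7 z [0.019  0.0201 0.0212]
floor 1031 circ 505.2 291.2 33.2 rect [515.1 297.7] [25.2 66.3] 33.3 z [0.0134 0.0145 0.0155]
clip 0
[0.50996555 0.28362663 0.11390038] 0.017740210450193312 14.6 [-1.67459548e-03  9.83019401e-01  1.83491380e-01 -9.82709356e-04]
```

View pics/w6.png

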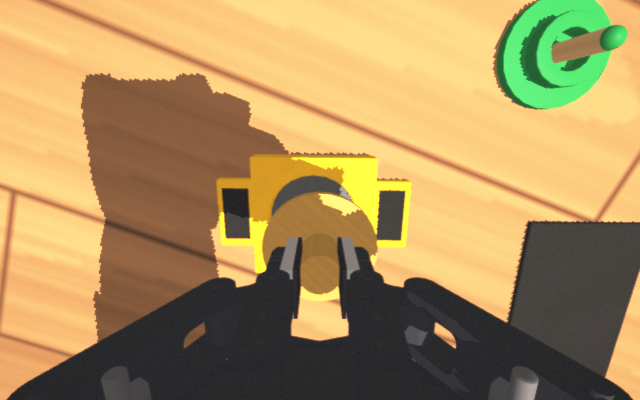

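The cover is held level above the seat (seat floor edge around (310,190)), with the ring seated on the green stand at top right. I'll go lower and settle before placing.

jog_arm([
  [0,0,-2],
  [0,0,-4],
  [0,0,-5],
  [0,0,-5],
  [0,0,-5],
  [0,0,-5],
  [0,0,-5],
  [0,0,-5],
], gripper=[0,0,0,0,0,0,0,0], twist=[0,0,0,0,0,0,0,0])

```text
clock: 15.6
tcp_pos: [0.5105, 0.2846, 0.0646]
orientation: [-0.002, 0.983, 0.184, -0.0]
wrist_force: [0.6, -0.5, -0.4]
finger_gap: 0.018
grip_force: 49.1
```

jog_arm([
  [-0.1,0.5,0],
  [-0.1,0.5,-1],
  [-0.1,0.5,-2],
  [-0.1,0.5,-2.7],
  [-0.1,0.5,-2.7],
  [-0.1,0.5,-2.7],
  [-0.1,0.5,-2.7],
  [-0.1,0.5,-2.7],
], gripper=[0,0,0,0,0,0,0.45,0.45], twist=[0,0,0,0,0,0,0,0])

```text
clock: 16.6
tcp_pos: [0.5106, 0.2874, 0.0378]
orientation: [-0.003, 0.983, 0.186, -0.0]
wrist_force: [-0.1, 0.2, -0.7]
finger_gap: 0.0389
grip_force: 0.0
```

```bash
cat > cov.py <<'E'
from h import *
import sys
def look(cam,save=None):
    c=shot(cam,save);W=world(c)
    m=(cv2.inRange(cv2.cvtColor(c['image'],cv2.COLOR_RGB2HSV),*BRASS)>0)&(np.hypot(W[...,0]-.5,W[...,1]-.286)<.055)&(W[...,2]>.013)&(W[...,2]<.075)
    m&=~((W[...,2]<.0215)&(np.hypot(W[...,0]-.497,W[...,1]-.2852)>.0365))if 0 else m
    d=W[m]-[.497,.2852,.014]
    a=np.radians(20.7);x=d[:,0]*np.cos(a)+d[:,1]*np.sin(a);y=-d[:,0]*np.sin(a)+d[:,1]*np.cos(a);z=d[:,2]
    r=np.c_[x,y,z]*1000
    b=r[r[:,2]>20]
    if len(b)>5:
        t=b[b[:,2]>b[:,2].max()-4]
        print(cam,'boss top seat frame',(np.r_[t[:,:2].min(0)+t[:,:2].max(0)]/2).round(1),'z',np.median(t[:,2]).round(1))
    k=(r[:,2]<18)&(np.hypot(r[:,0],r[:,1])<33)&(np.abs(r[:,1])<30)
    q=r[k]
    if len(q)>20:
        A=np.c_[q[:,:2],np.ones(len(q))];s=np.linalg.lstsq(A,q[:,2],rcond=None)[0]
        g=np.abs(A@s-q[:,2])<2;s=np.linalg.lstsq(A[g],q[g,2],rcond=None)[0]
        print('disc plane slopes x,y',s[:2].round(3),'z0',s[2].round(1),'n',g.sum(),'x range',q[:,0].min().round(1),q[:,0].max().round(1))
if __name__=='__main__':
    look(sys.argv[1],sys.argv[2] if len(sys.argv)>2 else None)
    s=env.get_state();print(s['tcp_pos'],s['finger_gap'],s['clock'],s['wrist_force'])
E
python3 cov.py wrist w7.png
```

```text
wrist boss top seat frame [ 5.  -3.1] z 58.6
disc plane slopes x,y [ 0.137 -0.036] z0 8.0 n 3671 x range -26.7 33.0
[0.51056019 0.28742823 0.03771274] 0.03843161336764535 16.65 [ 0.22070375  0.46286046 -0.17971596]
```

View pics/w7.png

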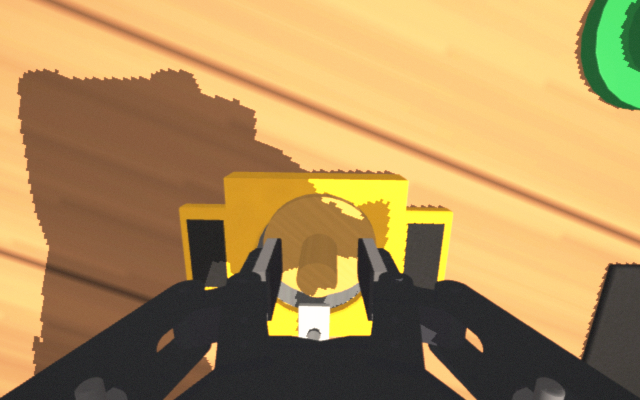

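The disc has tipped into the seat: its -x edge is down near the clip (315,318) and its +x side rests on the rim. I'll grip the boss lightly, slide it under the clip, and release.

jog_arm([
  [0,0,0],
  [0,0,0],
  [-0.3,0,0],
  [-0.6,0,0],
  [-0.9,-0.1,0],
  [-0.9,-0.1,0],
  [-0.9,-0.1,0],
  [-0.9,-0.1,0],
], gripper=[0,0,0,0,0,0,0.4,0.4], twist=[0,0,0,0,0,0,0,0], squeeze=20)

```text
clock: 17.65
tcp_pos: [0.5014, 0.2852, 0.0371]
orientation: [-0.003, 0.982, 0.187, -0.001]
wrist_force: [0.3, -0.0, 0.1]
finger_gap: 0.0345
grip_force: 0.0
```

```bash
python3 cov.py wrist w8.png
```

```text
wrist boss top seat frame [-4.3 -3.2] z 58.9
disc plane slopes x,y [-0.     0.001] z0 5.2 n 5250 x range -30.9 32.9
[0.50145749 0.28521712 0.03715338] 0.03433109453747964 17.7 [ 0.02554445  0.00814596 -0.10777122]
```

View pics/w8.png

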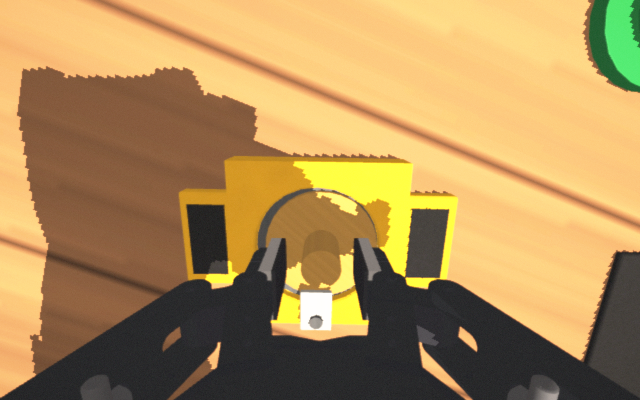

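The cover lies flat in the seat (slope 0, top 5 mm above the floor), with its rim under the clip (315,310). Next is the tin.

jog_arm([
  [0,0,3],
  [0,0,7],
  [0,-3,10],
  [0,-9,10],
  [0,-15,10],
  [0,-21,10],
  [0,-27,10],
  [0,-33,10],
], gripper=[0.45,0.6,1,1,1,1,1,1], twist=[0,0,0,0.5,1,1.5,1.5,1.5])

```text
clock: 18.7
tcp_pos: [0.5015, -0.0466, 0.1375]
orientation: [-0.003, 0.98, 0.2, -0.0]
wrist_force: [0.6, -0.2, 0.9]
finger_gap: 0.0854
grip_force: 0.0
```

jog_arm([
  [0,-5,0],
  [0,-10,0],
  [0,-15,0],
  [0,-20,0],
  [-0.3,-25.4,0],
  [-0.3,-25.4,0],
  [-0.3,-25.4,0],
  [-0.3,-25.4,0],
], gripper=[1,1,1,1,1,1,1,1], twist=[0,0,0,0,0,0,0,0])

```text
clock: 19.7
tcp_pos: [0.4986, -0.2972, 0.1372]
orientation: [-0.004, 0.98, 0.2, -0.001]
wrist_force: [0.2, -0.5, -0.2]
finger_gap: 0.0853
grip_force: 0.0
```

```bash
python3 - <<'E'
from h import *
c=shot('wrist');W=world(c)
comp(c,W,(100,80,30),(130,255,255),(.034,.045),'tin',(.497,-.298),.09)
c=shot('top');W=world(c)
comp(c,W,(100,80,30),(130,255,255),(.034,.045),'tin',(.497,-.298),.09)
from cov import look
look('top')
s=env.get_state();print(s['tcp_pos'],s['finger_gap'],s['clock'],s['orientation'])
E
```

```text
tin 11692 circ 496.7 -298.1 71.2 rect [ 496.6 -297.9] [129.1  65.2] 22.8 z [0.0391 0.0401 0.0412]
tin 728 circ 495.2 -297.5 70.2 rect [ 496.  -297.9] [129.2  64.4] 22.2 z [0.0361 0.0396 0.0425]
top boss top seat frame [-0.8 -4.4] z 35.6
disc plane slopes x,y [ 0.002 -0.018] z0 5.2 n 291 x range -29.2 32.2
[ 0.498888   -0.29748154  0.13751764] 0.08524588292139412 19.85 [-3.31240052e-03  9.79719196e-01  2.00346908e-01 -6.63955900e-04]
```

jog_arm([
  [-0.2,0,-4],
  [-0.2,0,-8],
  [-0.2,0,-10],
  [-0.2,0,-12.2],
  [-0.2,0,-12.2],
  [-0.2,0,-12.2],
  [-0.2,0,-12.2],
  [-0.2,0,-12.2],
], gripper=[1,1,1,1,1,0,0,0], twist=[0,0,0,0,0,0,0,0], squeeze=70)

```text
clock: 20.85
tcp_pos: [0.4976, -0.2992, 0.017]
orientation: [-0.002, 0.98, 0.2, 0.0]
wrist_force: [-0.5, 0.9, 6.9]
finger_gap: 0.0647
grip_force: 81.1
```

jog_arm([
  [0,0,2],
  [0,0,4],
  [0,5,5],
  [0,10,5],
  [0,15,5],
  [0.1,20,5],
  [0.2,25,5],
  [0.2,30,5],
], gripper=[0,0,0,0,0,0,0,0], twist=[0,0,0,0,0,-1,-2,-2.3])

```text
clock: 21.85
tcp_pos: [0.4983, 0.0028, 0.0653]
orientation: [-0.003, 0.984, 0.18, -0.001]
wrist_force: [-0.5, 0.5, -3.8]
finger_gap: 0.0648
grip_force: 80.0
```

jog_arm([
  [0,2.2,0],
  [0,2.2,0],
  [0,2.2,-1],
  [0,2.2,-2],
  [0,2.2,-2],
  [0,2.2,-2],
  [0,2.2,-2],
  [0,2.2,-2],
], gripper=[0,0,0,0,0,0,0,0], twist=[0,0,0,0,0,0,0,0])

```text
clock: 22.85
tcp_pos: [0.4989, 0.0232, 0.0456]
orientation: [-0.003, 0.984, 0.18, -0.0]
wrist_force: [-0.3, -0.1, -3.6]
finger_gap: 0.0646
grip_force: 79.9
```

```bash
python3 - <<'E'
from h import *
c=shot('wrist','w9.png');W=world(c)
comp(c,W,(100,80,30),(130,255,255),(.055,.095),'tin',(.498,.022),.09)
comp(c,W,(0,0,0),(180,140,80),(.002,.008),'mat',(.498,.022),.1)
s=env.get_state();print(s['tcp_pos'],s['finger_gap'],s['clock'],s['orientation'])
E
```

```text
tin 32031 circ 510.8 29.0 60.6 rect [511.3  28.1] [102.6  67.2] 20.2 z [0.0677 0.0687 0.0697]
mat 7627 circ 499.9 23.4 97.6 rect [499.2  23.5] [166.9 108.4] 21.1 z [0.004  0.0051 0.0062]
[0.49887373 0.0232308  0.04556109] 0.0645763844722768 22.9 [-3.21834588e-03  9.83704350e-01  1.79764443e-01 -3.71578414e-04]
```

View pics/w9.png

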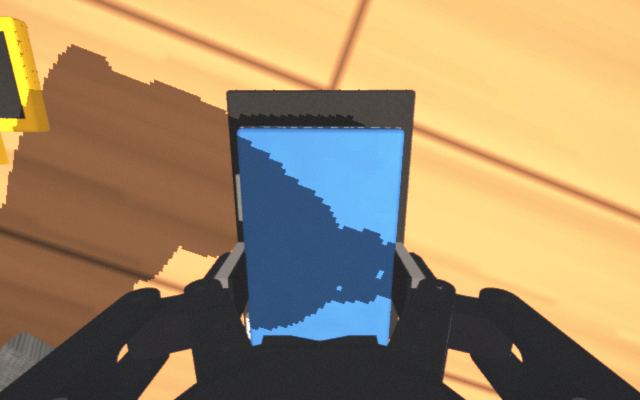

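The tin is held level and centred over the mat, lined up with it. Lowering and releasing.

jog_arm([
  [0,0,-1],
  [0,0,-1.8],
  [0,0,-2.3],
  [0,0,-2.35],
  [0,0,-2.35],
  [0,0,-2.35],
  [0,0,-2.35],
  [0,0,-2.35],
], gripper=[0,0,0,0,0,0,1,1], twist=[0,0,0,0,0,0,0,0])

```text
clock: 23.9
tcp_pos: [0.4997, 0.0232, 0.022]
orientation: [-0.003, 0.984, 0.18, 0.0]
wrist_force: [-0.5, 0.4, 0.0]
finger_gap: 0.0853
grip_force: 0.0
```

jog_arm([
  [0,0,0],
  [0,0,3],
  [0,0,8],
  [0,0,13],
  [-3,-5,15],
  [-7,-10,15],
  [-11,-15,15],
  [-11,-18,15],
], gripper=[1,1,1,1,1,1,1,1], twist=[0,0,0,0,0,0,0,0])

```text
clock: 24.9
tcp_pos: [0.3864, -0.1579, 0.1721]
orientation: [-0.003, 0.984, 0.179, -0.001]
wrist_force: [1.0, -0.4, -1.6]
finger_gap: 0.0855
grip_force: 0.0
```

```bash
python3 - <<'E'
from h import *
from cov import look
c=shot('top','t9.png');W=world(c)
comp(c,W,(100,80,30),(130,255,255),(.037,.055),'tin',(.498,.022),.09)
comp(c,W,*RED,(.0175,.035),'collar',(.658,-.168),.025)
comp(c,W,*GREEN,(.0175,.035),'ring',(.681,.161),.03)
comp(c,W,*ANY,(.05,.09),'tumbler',(.718,.002),.05)
look('top');look('side','s9.png')
s=env.get_state();print(s['tcp_pos'],s['finger_gap'],s['clock'])
im=c['image'][140:300,165:405];cv2.imwrite('pics/t9c.png',cv2.resize(im,(780,520),interpolation=cv2.INTER_CUBIC)[:,:,::-1])
E
```

```text
tin 1369 circ 497.7 21.2 71.0 rect [497.3  22.6] [129.  65.] 20.3 z [0.042  0.045  0.0482]
collar 79 circ 656.6 -169.5 18.7 rect [ 656.8 -168.8] [34.5 36.3] 84.2 z [0.0202 0.024  0.0271]
ring 198 circ 679.7 159.9 24.9 rect [679.5 160. ] [46.5 49.4] 88.5 z [0.0209 0.0238 0.0276]
tumbler 183 circ 718.6 2.4 33.0 rect [718.   2.] [61.8 63.5] 88.2 z [0.0515 0.0696 0.074 ]
top boss top seat frame [-0.1 -3. ] z 34.2
disc plane slopes x,y [-0.016 -0.004] z0 5.5 n 297 x range -29.4 32.3
[ 0.38867032 -0.15818372  0.17205296] 0.08497729309855667 25.05
```

View pics/t9c.png

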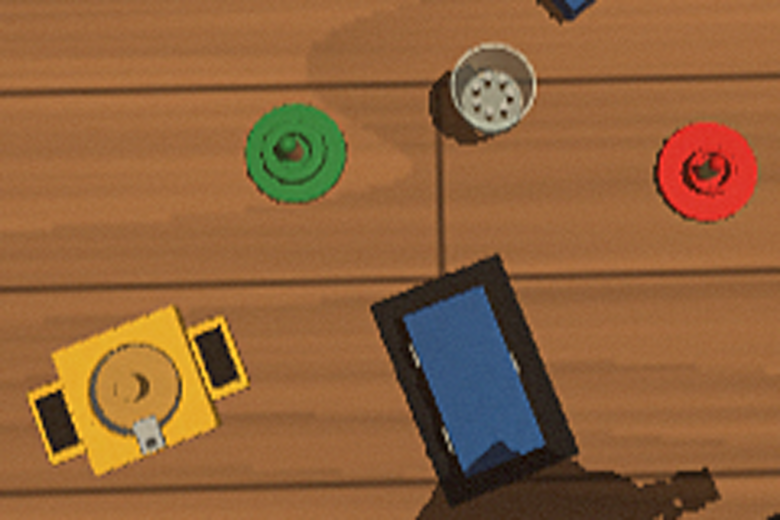

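View pics/s9.png

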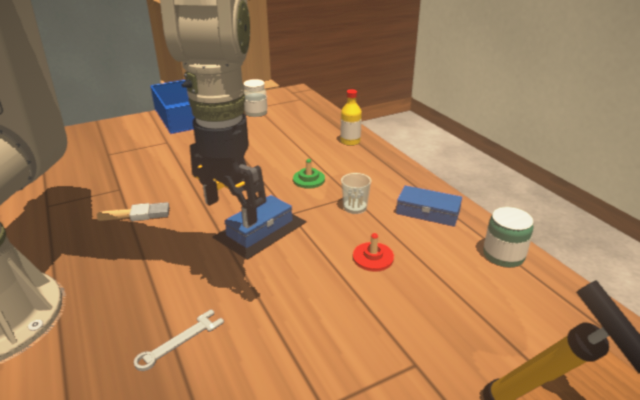

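The pictures show the cover in the seat under the clip (150,430 in the crop), the ring on the green stand (290,150) and the collar on the red stand (707,172). The tin is centred on the mat (475,380), and the tumbler hasn't moved. The gripper is clear, so I'm handing in.

```bash
python3 -c "
from workcell import env
print(env.hand_in())"
```

```text
the job is handed in; nothing more can be done
None
```

I've handed the job in at about 25 s on the robot's clock: collar on the red peg, ring on the green peg, cover flat in the seat under the clip, tin centred on the mat and tumbler unmoved; my last measurements were within tolerance, but the hand-in returned no verdict.

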